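Pair the loose nozzle and bracket with their twins

ROBOT

A 6-joint arm with a two-finger parallel gripper is mounted at the origin on a cart in front of the work surface, level with it; the furniture and walls round the work are solid. World frame = base frame: x ahead of the robot, y to its left, z up, the work surface at z = 0. Lengths are in m, angles in rad, forces in N, time in s.
With the tool pointing down it reaches from about 0.375 to 0.9 m from the base axis. Payload 3.1 kg.
Tool frame: the origin (TCP) lies at the very end of the fingers, on their centre line; the grasp point (between the pads) lies 19 mm behind it (robot.hold_point_z is the z of the grasp point in the tool frame, in m); z points along the fingers, y is the direction in which the jaws open and shut (so a half turn about z gives the same grasp; the last joint's range is limited). The gripper opens to 87 mm and grips with 3 to 60 N. Pads are 19 mm wide; open, the fingers measure 117 mm over their backs; the gripper's body (75 mm by 190 mm) begins 51 mm behind the grasp point.
Start: joints at [-1.488, 0.527, 1.433, -0, 1.181, -0.178], TCP at [0.162, -0.604, 0.198] pointing down, gripper open.
Joint ranges: [-3.08, 3.08], [-0.75, 2.2], [0.22, 2.44], [-1.43, 4.57], [0, 2.65], [-2.85, 2.85]. Speed limits (rad/s): [2.79, 2.79, 3.14, 3.14, 3.14, 3.14].

INTERFACE

Orientations are given as a unit quaternion [x, y, z, w].
In Python, from rig import robot, viewer, spotter gives the robot as it stands.
- The arm moves only by the shell command python3 -m crank 'ROWS' [FORCE]. ROWS is text: rows parted by semicolons, each of 7 numbers parted by spaces: the turn, a rotation vector about the tool's x, y, z in units of 5 degrees (1.0 is 5 degrees), then the shift along the tool's x, y, z in units of 40 mm (1.0 is 40 mm), then the gripper's target within -1 to 1 (shut at 1, half-way at 0, fully open at -1). A call has 1 to 5 rows; each row shifts and turns the pose as measured when the row begins, along the tool's axes as they then stand; what a row does not reach is not made up. A row lasts 1/8 s, in which the tool goes at most 62.5 mm and 10.7 degrees, less where a joint would pass 70% of its speed; a pose out of reach is approached as far as the arm can. A call is refused whole if a number of a shift passes 1 or a number of a turn 1, either way. A call with a gripper value outside its range is refused whole. The fingers move at their own pace and stop on an object; FORCE is the grip in N (left out, the last holds). Time passes only in rows, so rows that do not move let the fingers close. It gives the time, the measured TCP pose, the force and the opening at its end, in the units of the state.
- robot.get_obs(): the state, without advancing time (a new reading comes with each control period).
- viewer.camera(name): name is "scene" or "top" or "wrist"; returns a dict with "img" (480x640x3 uint8, red, green, blue), "camera_matrix" (3x3 intrinsics, pixels), "xyz" and "attitude" of the camera in the world. Camera axes: x right, y down, z forward; pixel columns grow to the right and rows downward; lengths in m; the calibration is good to about 2 mm. A picture is of the moment at which its call begins. There is no depth.
- robot.hand_in(): hands the job in, once; it reports no verdict.
Trained networks look in a picture, given as the dict that the camera call returned (one of the last four; its "shot" number tells which), for a name from the list of things; names that differ only in an ending like _2 or _b are one class to them, and where a whole thing is asked for, a point or a joint stands for the part that bears it (a point fixed in the world has none). Each returns a list of dicts, best first, with "score" (0 to 1); they miss things now and then, are a little off and sometimes report something else, mostly with a low value. They report only what shows in the picture. A call takes as long as a camera call. They do not tell look-alikes from the thing itself.
- spotter.boxes_of(name, picture): "at" ([x, y, z] in m, in the coordinates of the camera as it stood for that picture, good to about 4 mm: the middle of the surface that is visible of it).
The state is a dict: "time": time; "q": joint angles; "joint_velocities": joint speeds; "joint_torque": joint torques, N m; "position": TCP position; "tool_rot": TCP orientation; "ft_force": force on the tool from outside, world axes, zero at the start; "moment": the same for the moment, N m; "grip_width": finger opening in m.
Only numpy, scipy, OpenCV 4.12 (cv2) and the standard library are available. Lean on these libraries where they do the work, as an engineer would, in place of code of your own. Each camera call takes 0.05 s, during which the arm holds its last target.

TASK

The blue trays are for making up pairs; the parts to add stand on the bench between the trays and the robot. From there, stand the loose copper gas nozzle in the tray that already holds a copper nozzle, and the loose small L bracket in the tray that already holds the same bracket, each standing upright on the tray floor beside its twin.

Things in the scene. Friction and masses are not known exactly. Their poses are not given: they have to be found in the camera images.
- nozzle_mid (a point): Centre of the loose copper-coloured gas nozzle, an upright tube-like cylinder 24 mm in diameter and 64 mm high, standing on the bench; the point lies on its axis, 32 mm above its foot. z is its axis, up. 0.06 kg or so.
- bracket_upright (a point): Small dark steel L bracket in front of the trays, 28 mm wide (its x): flat foot 50 mm long (its y), 8 mm thick; one upright leg, 8 mm thick, 60 mm high (z up), at the +y end. The point: middle of that leg, 34 mm above the underside; the foot's centre lies 21 mm from it towards -y. 0.18 kg or so. Two larger offcuts nearby (two upright walls each, 50 x 50 x 70 and 60 x 60 x 58 mm) have no twin.
- tray_nozzle: Blue open tray, 170 x 120 mm, fixed, one of three alike; this one holds the other copper nozzle, fast to its floor and centred at x = +42 mm, y = 0 of the tray; the near half (round x = -35 mm) is free. Origin: centre of its underside, z up, x along its length away from the robot, y to the left. Walls 4 mm thick, rim 24 mm high, black floor 6 mm above the origin.
- tray_bracket: Blue open tray, 170 x 120 mm, fixed, one of three alike; this one holds the other L bracket (28 mm along x, 50 along y), fast to its floor and centred at x = +42 mm, y = 0 of the tray; the near half (round x = -35 mm) is free. Origin: centre of its underside, z up, x along its length away from the robot, y to the left. Walls 4 mm thick, rim 24 mm high, black floor 6 mm above the origin.
There are look-alikes about, which are no part of the job. Of the things that look like the part that bears bracket_upright, the larger one is meant.

How it is judged:
At the end, for the whole second after the job is handed in: The loose nozzle stands in the tray with the other nozzle and the loose bracket in the tray with the other bracket: inside the walls, on the tray floor (height within 8 mm), upright within about 10 degrees, any yaw, released and staying so (x of nozzle_mid in the frame of tray_nozzle between -0.081 and 0.081 m and y of nozzle_mid in the frame of tray_nozzle between -0.056 and 0.056 m and z of nozzle_mid in the frame of tray_nozzle between 0.03 and 0.046 m and angle between each of nozzle_mid, bracket_upright's own z axis and vertical below 0.17 rad and x of bracket_upright in the frame of tray_bracket between -0.081 and 0.081 m and y of bracket_upright in the frame of tray_bracket between -0.056 and 0.056 m and z of bracket_upright in the frame of tray_bracket between 0.032 and 0.048 m); the robot touches nothing.
It also fails if it takes over 56 s, if anything falls off the work surface, if the arm or the gripper's body presses on something with over 40 N, if the wrist force passes 120 N, or if a joint passes its speed limit or range.

## Working session

There is one attempt and no reset: what is moved stays moved. The work goes in short steps, Python scripts to look and compute and a shell command to move; the robot and the scene stay as the last step left them, time stands still between calls to the robot, and variables do not carry over. Pictures are saved under pics/ and viewed, and the job is handed in when it is done.

```bash
mkdir -p pics; ls
cat > h.py <<'E'
import numpy as np,cv2
from scipy.spatial.transform import Rotation as R
from rig import robot,viewer,spotter
def rot(a):
    a=np.array(a,float)
    return a if a.shape==(3,3) else (R.from_quat(a).as_matrix() if a.size==4 else R.from_rotvec(a).as_matrix())
def snap(name,fn):
    p=viewer.camera(name); cv2.imwrite('pics/'+fn,p['img'][:,:,::-1]); return p
def w(p,at): return np.array(p['xyz'])+rot(p['attitude'])@np.array(at)
def pix(p,X):
    c=rot(p['attitude']).T@(np.array(X)-p['xyz']); u=np.array(p['camera_matrix'])@c; return u[:2]/u[2]
def ray(p,uv,z):
    d=rot(p['attitude'])@np.linalg.inv(np.array(p['camera_matrix']))@np.array([uv[0],uv[1],1.]); o=np.array(p['xyz']); return o+d*(z-o[2])/d[2]
E
python3 - <<'E'
from h import *
for c in ['scene','top']:
    p=snap(c,c+'1.png'); print(c,np.round(p['xyz'],3),p['attitude'])
    for n in ['nozzle_mid','bracket_upright','tray_nozzle','tray_bracket']:
        for d in spotter.boxes_of(n,p): a=w(p,d['at']);print(n,round(d['score'],2),a.round(3),pix(p,a).round())
print(robot.get_obs(),robot.hold_point_z)
E
```

```text
pics
scene [-0.181 -0.352  0.708] [ 0.76420178 -0.47684317  0.23095365 -0.36779975]
nozzle_mid 0.97 [ 0.451 -0.268  0.05 ] [444. 331.]
bracket_upright 0.64 [ 0.461 -0.095  0.008] [349. 312.]
bracket_upright 0.59 [ 0.405 -0.023  0.011] [299. 318.]
tray_nozzle 0.79 [0.657 0.131 0.013] [291. 221.]
tray_bracket 0.78 [ 0.641 -0.19   0.005] [429. 270.]
top [0.421 0.021 1.23 ] [-0.69687403  0.71521602 -0.03409766  0.0408655 ]
nozzle_mid 0.59 [ 0.453 -0.259  0.049] [462. 278.]
bracket_upright 0.84 [ 0.468 -0.099  0.006] [376. 273.]
bracket_upright 0.72 [ 0.402 -0.029  0.004] [343. 307.]
bracket_upright 0.53 [0.635 0.192 0.003] [231. 195.]
tray_nozzle 0.89 [0.635 0.188 0.004] [232. 195.]
tray_bracket 0.77 [ 0.641 -0.191  0.005] [419. 187.]
{'time': 0.5, 'q': array([-1.48750965e+00,  5.27549343e-01,  1.43275679e+00,  9.75858534e-06,
        1.18140333e+00, -1.78482404e-01]), 'joint_velocities': array([-0.00184081, -0.00169936, -0.0022183 , -0.00059912,  0.00046223,
        0.0007826 ]), 'joint_torque': array([-1.13840863e-04, -4.39600790e+01, -1.76791835e+01,  6.33433973e-02,
        5.15303307e-02, -4.49652646e-05]), 'position': array([ 0.16178056, -0.60363675,  0.19789993]), 'tool_rot': array([ 9.91447079e-01,  1.30509334e-01,  7.28779177e-06, -5.81257933e-05]), 'ft_force': array([-0.45068172, -0.34518095, -0.2666412 ]), 'moment': array([ 0.00496378, -0.02115936, -0.0347969 ]), 'grip_width': 0.08729868254972689} -0.0187
```

View pics/scene1.png

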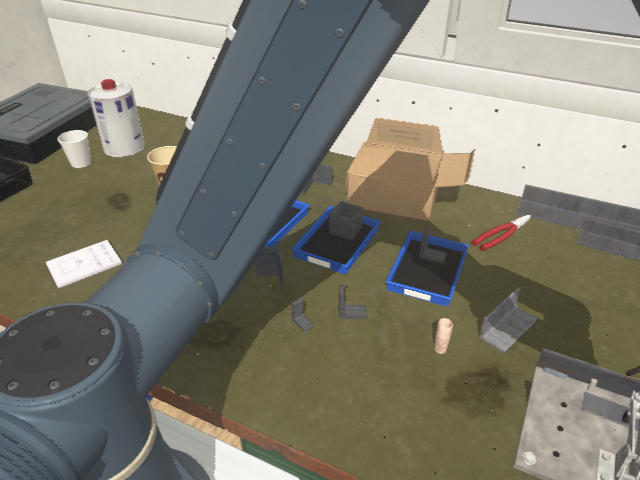

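View pics/top1.png

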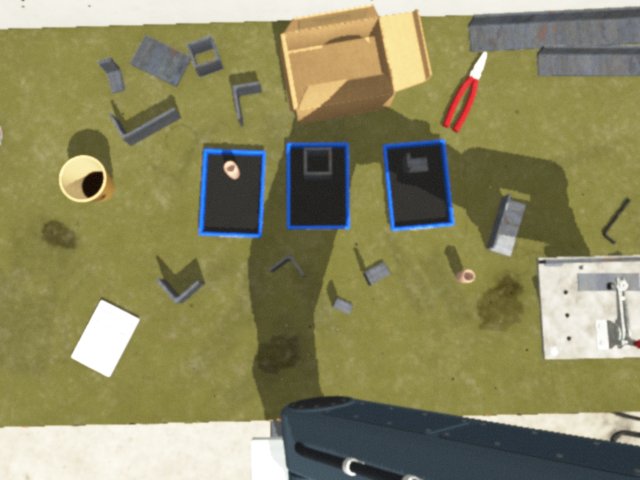

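Run:
```python
import cv2
for n,(x0,y0,x1,y1) in {'top':(190,140,500,330),'scene':(180,160,560,400)}.items():
    i=cv2.imread(f'pics/{n}1.png')[y0:y1,x0:x1]; s=min(800/(x1-x0),600/(y1-y0)); cv2.imwrite(f'pics/{n}1z.png',cv2.resize(i,None,fx=s,fy=s,interpolation=cv2.INTER_CUBIC)); print(s)
```

```text
2.5806451612903225
2.1052631578947367
```

View pics/top1z.png

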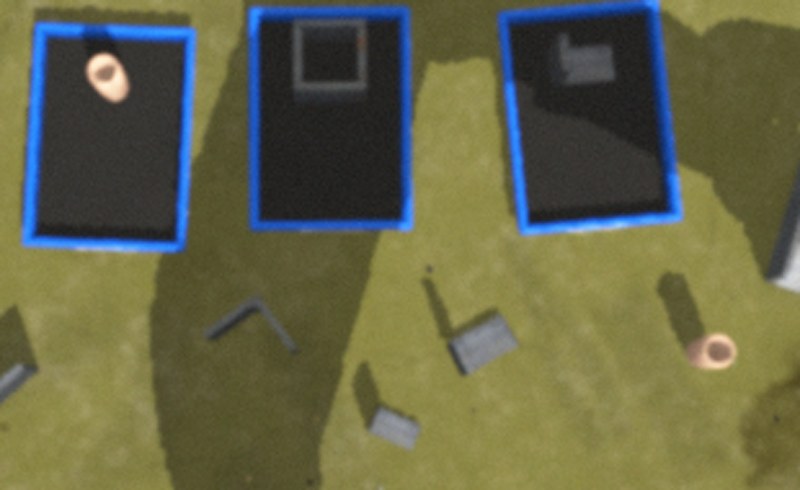

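View pics/scene1z.png

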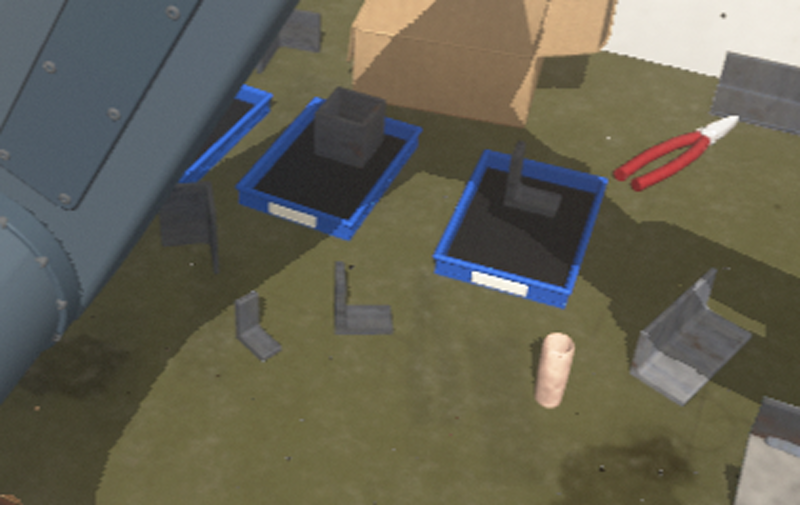

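The top view shows the loose nozzle at about (467,276), the loose larger bracket at (376,273) with its leg on the image-left side, and a smaller look-alike at (343,307). The nozzle tray is on the left (232,195), the bracket tray on the right (419,187), and the middle tray holds a square tube. Next I'll measure the tray and bracket poses.

Run:
```python
from h import *
p=viewer.camera('top'); im=p['img']
hsv=cv2.cvtColor(im,cv2.COLOR_RGB2HSV)
m=cv2.inRange(hsv,(100,150,90),(125,255,255)); 
cs,_=cv2.findContours(m,cv2.RETR_EXTERNAL,2)
for c in cs:
    if cv2.contourArea(c)<1000: continue
    r=cv2.minAreaRect(c); b=cv2.boxPoints(r)
    P=np.array([ray(p,q,0.018) for q in b])[:,:2]
    e=[P[1]-P[0],P[2]-P[1]]; L=max(e,key=np.linalg.norm); S=min(e,key=np.linalg.norm)
    if L[0]<0:L=-L
    print('tray',P.mean(0).round(4),np.linalg.norm(L).round(3),np.linalg.norm(S).round(3),'yaw',np.degrees(np.arctan2(L[1],L[0])).round(1))
s=2.5806
z=lambda x,y:np.array([190+x/s,140+y/s])
print('nozzle',ray(p,z(719,352),.064))
for q in [(450,348),(500,315),(517,342),(465,373)]: print(q,ray(p,z(*q),.008).round(4))
q=pix(p,[0.465,-0.1,0.01]).astype(int); x,y=int(q[0]),int(q[1])
cv2.imwrite('pics/br.png',cv2.resize(im[y-25:y+25,x-30:x+30,::-1],None,fx=12,fy=12,interpolation=cv2.INTER_CUBIC)); print(x-30,y-25)
```

```text
tray [0.6384 0.1878] 0.178 0.129 yaw -2.7
tray [0.6483 0.0146] 0.176 0.126 yaw -1.1
tray [ 0.6445 -0.1872] 0.177 0.128 yaw 2.8
nozzle [ 0.45544179 -0.26795201  0.064     ]
(450, 348) [ 0.4655 -0.0743  0.008 ]
(500, 315) [ 0.4901 -0.1139  0.008 ]
(517, 342) [ 0.4688 -0.1263  0.008 ]
(465, 373) [ 0.4459 -0.0852  0.008 ]
347 249
```

View pics/br.png

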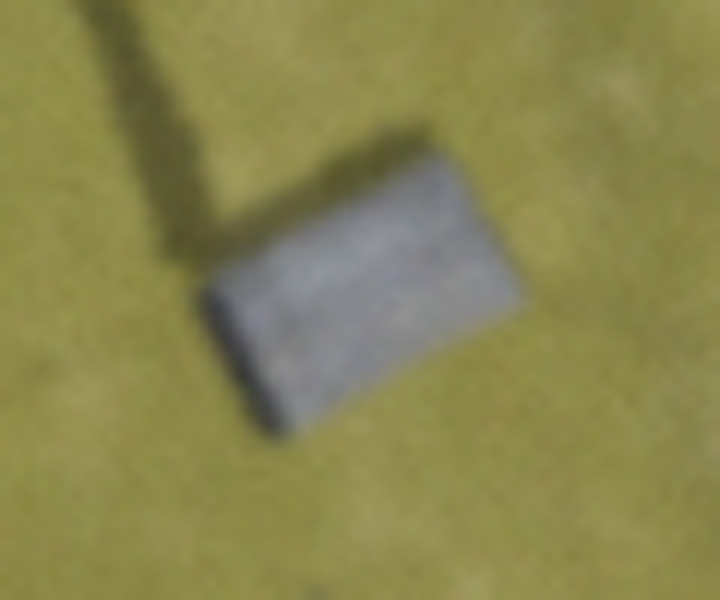

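```bash
python3 -m crank '0 0 0 1 -0.8 0 -1;0 0 0 1 -0.8 0 -1;0 0 0 1 -0.8 0 -1;0 0 0 1 -0.8 0 -1;0 0 0 1 -0.8 0 -1' 20
```

```text
time: 1.18
position: [0.316, -0.3972, 0.1978]
tool_rot: [0.992, 0.127, 0.001, 0.003]
ft_force: [-0.2, -0.3, -0.4]
grip_width: 0.0872
```

The crop shows the bracket clearly: its foot's far edge runs from (445,155) to (525,295), and the leg's dark outer face is at the left.

```bash
python3 -m crank '0 0 0 1 -0.55 0 -1;0 0 0 1 -0.55 0 -1;0 0 0 1 -0.55 0 -1;0 0 0 1 -0.55 0 -1;0 0 0 0 0 0 -1'
python3 - <<'E'
from h import *
p=snap('wrist','w1.png'); print(p['xyz'],rot(p['attitude']).round(3).tolist())
for n in ['nozzle_mid','bracket_upright']:
    for d in spotter.boxes_of(n,p): a=w(p,d['at']);print(n,round(d['score'],2),a.round(3),pix(p,a).round())
o=robot.get_obs(); print(o['position'],rot(o['tool_rot']).round(3).tolist(),pix(p,[.4554,-.268,.064]))
E
```

```text
time: 1.8
position: [0.4547, -0.2648, 0.1988]
tool_rot: [0.992, 0.129, 0.002, 0.004]
ft_force: [0.1, -0.7, 0.8]
grip_width: 0.0869
[ 0.51947024 -0.24778668  0.38537293] [[0.255, -0.938, -0.237], [-0.967, -0.245, -0.071], [0.009, 0.247, -0.969]]
nozzle_mid 0.88 [ 0.456 -0.267  0.047] [319. 220.]
nozzle_mid 0.47 [ 0.467 -0.09   0.006] [166. 163.]
bracket_upright 0.95 [ 0.465 -0.089  0.008] [164. 165.]
bracket_upright 0.67 [ 0.407 -0.025  0.006] [102. 201.]
[ 0.45249423 -0.26730044  0.198616  ] [[0.968, 0.251, 0.003], [0.251, -0.968, -0.008], [0.001, 0.009, -1.0]] [319.82937383 223.93637737]
```

View pics/w1.png

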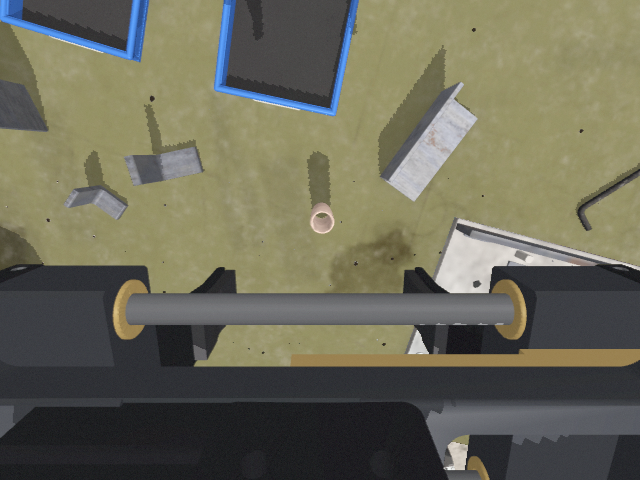

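The wrist view shows the nozzle rim centred at (321,218). The bracket is at (125–202, 147–184): its leg leans left and the far edge of the foot runs from (194,147) to (202,171).

Run:
```python
from h import *
p=snap('wrist','w2.png'); im=p['img']
print(ray(p,(321,218),.064))
cv2.imwrite('pics/w2z.png',cv2.resize(im[130:200,110:220,::-1],None,fx=7,fy=7,interpolation=cv2.INTER_CUBIC))
hsv=cv2.cvtColor(im,cv2.COLOR_RGB2HSV)
# project model for candidate pose
```

```text
[ 0.45917178 -0.27016661  0.064     ]
```

View pics/w2z.png

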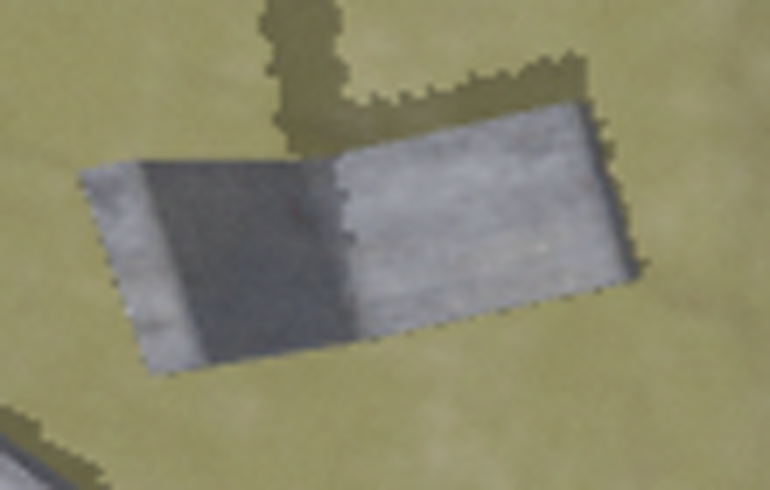

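The zoomed crop gives eight corners of the bracket: leg top (80,175), (137,160), (208,362), (152,375); inner corner line (338,155), (358,340); far foot edge (580,100), (632,278). I'll fit the pose from these.

Run:
```python
from h import *
from scipy.optimize import least_squares
p=viewer.camera('wrist')
B=np.array([[14,4,60],[14,-4,60],[-14,-4,60],[-14,4,60],[14,-4,8],[-14,-4,8],[14,-46,8],[-14,-46,8]])/1000
U=np.array([[80,175],[137,160],[208,362],[152,375],[338,155],[358,340],[580,100],[632,278]])/7+[110,130]
def f(v):
    c,s=np.cos(v[2]),np.sin(v[2]); X=B@np.array([[c,s,0],[-s,c,0],[0,0,1]])+[v[0],v[1],0]
    return np.array([pix(p,x) for x in X])-U
r=least_squares(lambda v:f(v).ravel(),[.46,-.085,-.5]); print(r.x,np.degrees(r.x[2]),f(r.x).round(1).tolist())
o=robot.get_obs();print(o['position'])
```

```text
[ 0.4599296  -0.08359173  0.44975048] 25.768804305425522 [[0.2, -0.8], [0.2, -0.4], [-0.1, 0.3], [-0.1, 0.1], [-2.6, 0.4], [2.5, -0.5], [-0.0, 0.4], [-0.1, 0.8]]
[ 0.4520975  -0.26785764  0.19858019]
```

```bash
python3 -m crank '0.09 0 0 0.11 0.05 0.9 -1;0 0 0 0 0 0.9 -1;0 0 0 0 0 0.9 -1;0 0 0 0 0 0.7 -1;0 0 0 0 0 0 -1'
python3 - <<'E'
from h import *
o=robot.get_obs(); print(o['position'],rot(o['tool_rot']).round(3).tolist())
E
```

```text
time: 2.68
position: [0.4553, -0.2768, 0.0606]
tool_rot: [0.993, 0.12, 0.002, 0.003]
ft_force: [-0.4, 0.2, -0.7]
grip_width: 0.0871
[ 0.45525071 -0.27680342  0.06064548] [[0.971, 0.239, 0.005], [0.239, -0.971, -0.005], [0.004, 0.006, -1.0]]
```

Run:
```python
from h import *
for i in range(4):
    p=snap('wrist','w3.png')
    o=robot.get_obs(); print(o['position'],rot(o['tool_rot']).round(3).tolist(),p['xyz'])
print(ray(p,(320,240),0.064))
```

```text
[ 0.45616268 -0.27756872  0.06180959] [[0.971, 0.239, 0.007], [0.239, -0.971, -0.007], [0.005, 0.008, -1.0]] [ 0.5203353  -0.26156787  0.24736298]
[ 0.45699134 -0.2779406   0.06274367] [[0.971, 0.239, 0.009], [0.239, -0.971, -0.008], [0.006, 0.01, -1.0]] [ 0.52083631 -0.26193174  0.24860081]
[ 0.45758288 -0.2780671   0.06338125] [[0.971, 0.24, 0.01], [0.24, -0.971, -0.009], [0.007, 0.011, -1.0]] [ 0.52134223 -0.26198173  0.24965286]
[ 0.45786275 -0.27807442  0.06371295] [[0.971, 0.24, 0.011], [0.24, -0.971, -0.01], [0.008, 0.012, -1.0]] [ 0.52167047 -0.26190192  0.25032223]
[ 0.47626324 -0.27557191  0.064     ]
```

View pics/w3.png

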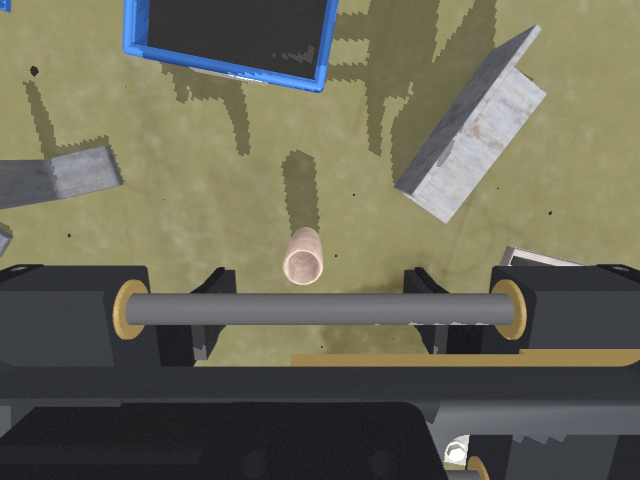

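The nozzle rim is centred at about (303,267), left of the jaw centre line, so the tool sits about 1 cm too far towards -y.

```bash
cat >> h.py <<'E'
def goto(X,yaw=None,o=None):
    o=o or robot.get_obs(); T=rot(o['tool_rot']); d=T.T@(np.array(X)-o['position'])/.04
    Rg=T
    # desired: z down, x at yaw
    y=np.arctan2(T[1,0],T[0,0]) if yaw is None else yaw
    G=np.array([[np.cos(y),np.sin(y),0],[np.sin(y),-np.cos(y),0],[0,0,-1]])
    r=R.from_matrix(T.T@G).as_rotvec()/np.radians(5)
    print('pos',o['position'].round(4),'yaw',np.degrees(np.arctan2(T[1,0],T[0,0])).round(1),'turn',r.round(2),'shift',d.round(2),'grip',o['grip_width'].round(4),'F',o['ft_force'].round(1),'t',round(o['time'],2))
E
python3 - <<'E'
from h import *
p=viewer.camera('wrist')
print(ray(p,(303,267),.064)); goto([.459,-.2695,.022])
E
```

```text
[ 0.45819182 -0.26975308  0.064     ]Traceback (most recent call last):
  File "<stdin>", line 3, in <module>
  File "h.py", line 21, in goto
    print('pos',o['position'].round(4),'yaw',np.degrees(np.arctan2(T[1,0],T[0,0])).round(1),'turn',r.round(2),'shift',d.round(2),'grip',o['grip_width'].round(4),'F',o['ft_force'].round(1),'t',round(o['time'],2))
                                                                                                                                        ^^^^^^^^^^^^^^^^^^^^^
AttributeError: 'float' object has no attribute 'round'
```

```bash
sed -i "s/o\['grip_width'\].round(4)/round(float(o['grip_width']),4)/" h.py
python3 - <<'E'
from h import *
goto([.4585,-.2697,.022])
E
```

```text
pos [ 0.458  -0.2779  0.0638] yaw 13.9 turn [ 0.14 -0.09 -0.  ] shift [ 0.05 -0.21  1.04] grip 0.0869 F [-0.9 -0.5 -0.6] t 2.92
```

```bash
python3 -m crank '0.14 -0.09 0 0.05 -0.21 0 -1;0 0 0 0 0 0.4 -1;0 0 0 0 0 0.35 -1;0 0 0 0 0 0 -1;0 0 0 0 0 0 -1'
python3 - <<'E'
from h import *
goto([.4585,-.2697,.022])
E
```

```text
time: 3.55
position: [0.4588, -0.2689, 0.0331]
tool_rot: [0.993, 0.121, 0.001, 0.001]
ft_force: [0.4, 1.7, 0.9]
grip_width: 0.0868
pos [ 0.4588 -0.2689  0.0331] yaw 14.0 turn [ 0.02 -0.01 -0.  ] shift [-0.01  0.02  0.28] grip 0.0868 F [0.4 1.7 0.9] t 3.55
```

```bash
python3 -m crank '0 0 0 0 0 0.25 -1;0 0 0 0 0 0 -1;0 0 0 0 0 0 1;0 0 0 0 0 0 1;0 0 0 0 0 0 1' 25; python3 -m crank '0 0 0 0 0 0 1;0 0 0 0 0 0 1;0 0 0 0 0 0 1'
python3 - <<'E'
from h import *
goto([.4585,-.2697,.022])
E
```

```text
time: 4.18
position: [0.4591, -0.2693, 0.0228]
tool_rot: [0.993, 0.121, 0.001, 0.001]
ft_force: [0.1, 0.1, -0.1]
grip_width: 0.0648
time: 4.55
position: [0.4593, -0.2694, 0.0231]
tool_rot: [0.993, 0.121, 0.001, 0.001]
ft_force: [-0.2, 0.3, 0.5]
grip_width: 0.035
pos [ 0.4593 -0.2694  0.0231] yaw 13.9 turn [ 0.03 -0.02 -0.  ] shift [-0.02  0.    0.03] grip 0.035 F [-0.2  0.3  0.5] t 4.55
```

```bash
python3 -m crank '0 0 0 0 0 0 1;0 0 0 0 0 0 1;0 0 0 0 0 0 1;0 0 0 0 0 0 1'
python3 - <<'E'
from h import *
c,s=np.cos(np.radians(-2.7)),np.sin(np.radians(-2.7))
t=np.array([.6384,.1878])+np.array([c*-.035,s*-.035]); print(t)
goto([t[0],t[1],.14])
E
```

```text
time: 5.05
position: [0.4593, -0.2694, 0.0231]
tool_rot: [0.993, 0.121, 0.001, 0.001]
ft_force: [0.2, -0.0, 0.8]
grip_width: 0.0237
[0.60343885 0.18944873]
pos [ 0.4593 -0.2694  0.0231] yaw 13.9 turn [ 0.03 -0.02 -0.  ] shift [  6.27 -10.26  -2.94] grip 0.0237 F [ 0.2 -0.   0.8] t 5.05
```

```bash
python3 -m crank '0 0 0 0 0 -0.5 1;0 0 0 0 0 -1 1;0 0 0 0 0 -1 1;0 0 0 0.3 -0.6 -1 1;0 0 0 0.6 -1 0 1' 30;python3 -m crank '0 0 0 0.6 -1 0 1;0 0 0 0.6 -1 0 1;0 0 0 0.6 -1 0 1;0 0 0 0.6 -1 0 1;0 0 0 0.6 -1 0 1'
python3 - <<'E'
from h import *
goto([.603,.189,.14])
E
```

```text
time: 5.68
position: [0.4789, -0.1997, 0.1665]
tool_rot: [0.993, 0.119, 0.001, 0.001]
ft_force: [0.9, -0.9, -0.7]
grip_width: 0.0232
time: 6.3
position: [0.5498, 0.0293, 0.1674]
tool_rot: [0.993, 0.117, 0.002, 0.001]
ft_force: [0.0, 0.1, 0.0]
grip_width: 0.0229
pos [0.5498 0.0293 0.1674] yaw 13.5 turn [ 0.04 -0.05 -0.  ] shift [ 2.22 -3.58  0.68] grip 0.0229 F [0.  0.1 0. ] t 6.3
```

```bash
python3 -m crank '0 0 0 0.6 -0.9 0 1;0 0 0 0.6 -0.9 0 1;0 0 0 0.5 -0.7 0 1;0 0 0 0.2 -0.4 0 1;0 0 0 0 0 0 1';python3 -m crank '0 0 0 0 0 0 1;0 0 0 0 0 0 1'
python3 - <<'E'
from h import *
for n in ['top','wrist']:
    p=snap(n,n+'5.png')
goto([.603,.189,.1])
E
```

```text
time: 6.92
position: [0.596, 0.1672, 0.1659]
tool_rot: [0.993, 0.12, 0.001, 0.002]
ft_force: [-0.2, -0.5, 0.2]
grip_width: 0.0228
time: 7.18
position: [0.5949, 0.1649, 0.1657]
tool_rot: [0.993, 0.119, -0.0, 0.002]
ft_force: [0.1, 0.5, -0.5]
grip_width: 0.0233
pos [0.5951 0.1649 0.1657] yaw 13.7 turn [0.04 0.01 0.  ] shift [ 0.33 -0.54  1.64] grip 0.0229 F [ 0.4 -0.5 -0.8] t 7.28
```

View pics/top5.png

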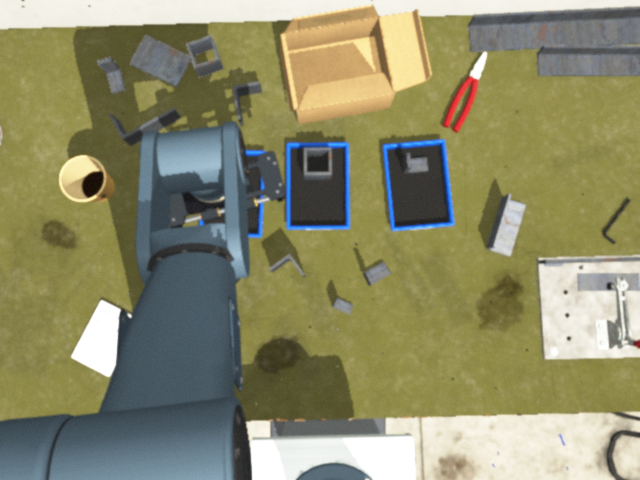

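View pics/wrist5.png

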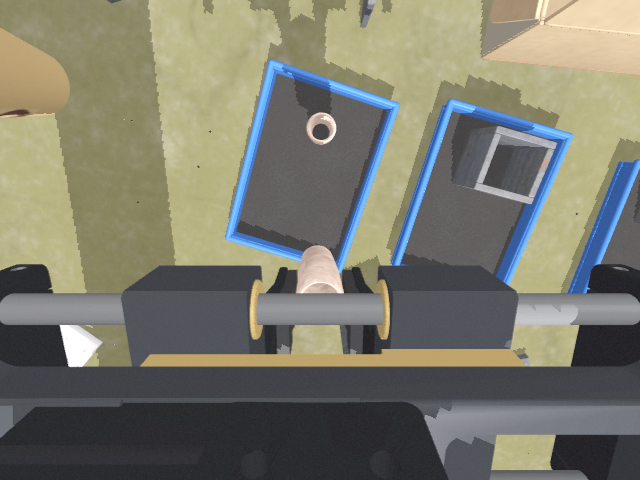

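The wrist view shows the nozzle held in the jaws and the tray ahead of it, with its twin's rim at (321,129).

Run:
```python
from h import *
p=viewer.camera('wrist')
print('twin',ray(p,(321,129),.07),'expect',.6384+.042,.1878-.002)
for q in [(229,237),(270,62),(398,103)]: print(ray(p,q,.024))
goto([.6,.187,.03])
```

```text
twin [0.67937674 0.18186401 0.07      ] expect 0.6804 0.1858
[0.55914584 0.24817226 0.024     ]
[0.72699169 0.2399229  0.024     ]
[0.72115838 0.11871169 0.024     ]
pos [0.5952 0.1651 0.1658] yaw 13.7 turn [0.04 0.01 0.  ] shift [ 0.25 -0.52  3.39] grip 0.0232 F [ 0.4 -0.7 -0.8] t 7.33
```

```bash
python3 -m crank '0.04 0 0 0.29 -0.5 0 1;0 0 0 0 0 1 1;0 0 0 0 0 0.9 1;0 0 0 0 0 0.5 1;0 0 0 0 0 0 1';python3 -m crank '0 0 0 0 0 0 1;0 0 0 0 0 0 1'
python3 - <<'E'
from h import *
goto([.602,.186,.0305])
E
```

```text
time: 7.95
position: [0.6066, 0.1932, 0.0688]
tool_rot: [0.993, 0.119, 0.004, -0.001]
ft_force: [-1.0, -0.4, 0.4]
grip_width: 0.0233
time: 8.2
position: [0.6084, 0.1946, 0.0706]
tool_rot: [0.993, 0.119, 0.005, -0.002]
ft_force: [1.1, -0.4, -0.2]
grip_width: 0.0229
pos [0.6084 0.1946 0.0706] yaw 13.7 turn [-0.02 -0.13  0.  ] shift [-0.22  0.17  1.  ] grip 0.0229 F [ 1.1 -0.4 -0.2] t 8.2
```

```bash
python3 -m crank '-0.02 -0.13 0 -0.2 0.15 0.3 1;0 0 0 0 0 0.3 1;0 0 0 0 0 0.25 1;0 0 0 0 0 0 1;0 0 0 0 0 0 1'
python3 - <<'E'
from h import *
goto([.602,.186,.0305])
E
```

```text
time: 8.82
position: [0.6025, 0.1862, 0.0353]
tool_rot: [0.993, 0.118, 0.001, 0.0]
ft_force: [0.2, 0.3, -0.3]
grip_width: 0.0233
pos [0.6025 0.1862 0.0353] yaw 13.6 turn [ 0.   -0.01 -0.  ] shift [-0.01  0.    0.12] grip 0.0233 F [ 0.2  0.3 -0.3] t 8.82
```

```bash
python3 -m crank '0 0 0 0 0 0.14 1;0 0 0 0 0 0 1;0 0 0 0 0 0 1'
python3 - <<'E'
from h import *
goto([.602,.186,.029])
E
```

```text
time: 9.2
position: [0.6031, 0.1864, 0.0298]
tool_rot: [0.993, 0.119, 0.001, 0.0]
ft_force: [-0.5, -1.0, -0.6]
grip_width: 0.0237
pos [0.6031 0.1864 0.0298] yaw 13.6 turn [ 0.   -0.02 -0.  ] shift [-0.03  0.    0.02] grip 0.0237 F [-0.5 -1.  -0.6] t 9.2
```

```bash
python3 -m crank '0 0 0 0 0 0.03 1;0 0 0 0 0 0 0;0 0 0 0 0 0 0;0 0 0 0 0 0 0;0 0 0 0 0 0 0';python3 -m crank '0 0 0 0 0 0 0;0 0 0 0 0 -0.5 0;0 0 0 0 0 -1 0;0 0 0 0 0 -1 0;0 0 0 0 0 -1 0';python3 - <<'E'
from h import *
p=snap('wrist','w6.png')
Y=np.radians(25.8)
for k in (25.8,-154.2): goto([.46,-.0836,.2],np.radians(k))
for d in spotter.boxes_of('nozzle_mid',p): a=w(p,d['at']);print(round(d['score'],2),a.round(3),pix(p,a).round())
E
```

```text
time: 9.82
position: [0.6038, 0.1865, 0.0294]
tool_rot: [0.993, 0.119, 0.002, 0.0]
ft_force: [-0.3, 0.3, 0.4]
grip_width: 0.0428
time: 10.45
position: [0.6013, 0.1861, 0.1734]
tool_rot: [0.993, 0.118, -0.001, 0.0]
ft_force: [0.2, -0.8, -1.2]
grip_width: 0.0431
pos [0.6053 0.1868 0.18  ] yaw 13.6 turn [ 0.03 -0.11 -2.43] shift [-5.12  5.72 -0.54] grip 0.0433 F [1.7 0.1 3.5] t 10.5
pos [0.6053 0.1868 0.18  ] yaw 13.6 turn [-0.16 -0.04 33.57] shift [-5.12  5.72 -0.54] grip 0.0433 F [1.7 0.1 3.5] t 10.5
```

View pics/w6.png

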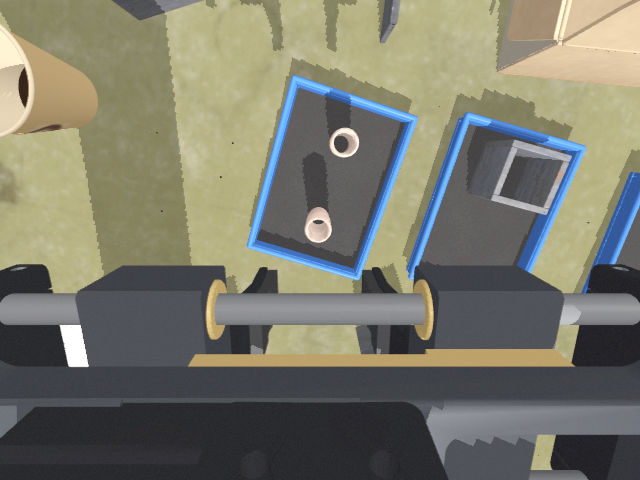

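The freed nozzle stands upright at (318,225) in the same tray as its twin at (344,142). On to the bracket.

```bash
python3 -m crank '0 0 0 -0.9 1 0 0;0 0 0 -0.9 1 0 0;0 0 0 -0.9 1 0 0;0 0 0 -0.9 1 0 0;0 0 0 -0.9 1 0 0';python3 -m crank '0 0 -0.8 0 0 0 0;0 0 -0.8 0 0 0 0;0 0 -0.6 0 0 0 0;0 0 0 0 0 0 0;0 0 0 0 0 0 0';python3 - <<'E'
from h import *
p=snap('wrist','w7.png')
goto([.46,-.0836,.16],np.radians(25.8))
E
```

```text
time: 11.18
position: [0.4775, -0.0533, 0.1797]
tool_rot: [0.992, 0.123, 0.01, 0.001]
ft_force: [0.1, -1.0, 1.2]
grip_width: 0.0436
time: 11.8
position: [0.4741, -0.0573, 0.1815]
tool_rot: [0.977, 0.215, 0.01, 0.002]
ft_force: [0.1, -0.4, 0.3]
grip_width: 0.0431
pos [ 0.4741 -0.0572  0.1815] yaw 24.9 turn [ 0.1  -0.21 -0.18] shift [-0.61  0.45  0.53] grip 0.0436 F [-0.3 -0.1  0.6] t 11.85
```

View pics/w7.png

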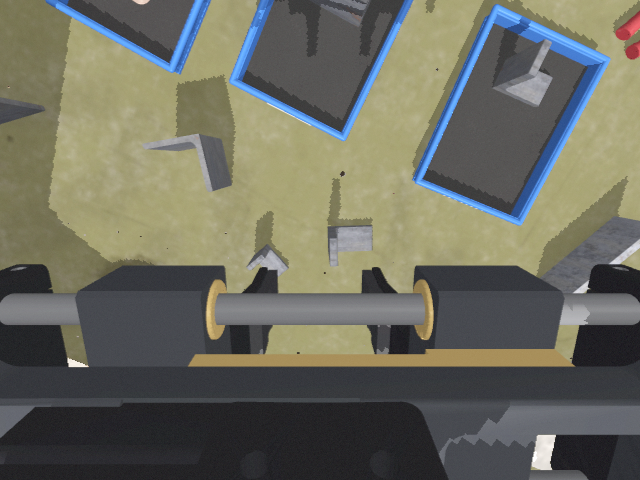

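The bracket is now square to the tool, with its foot at (338–372, 225–250) and leg top at (329–338, 230–265). The small look-alike is at (267,262), just left of it. I'll refit the pose.

Run:
```python
from h import *
im=cv2.imread('pics/w7.png')
cv2.imwrite('pics/w7z.png',cv2.resize(im[215:275,310:390],None,fx=9,fy=9,interpolation=cv2.INTER_CUBIC))
```

```text
(no output)
```

View pics/w7z.png

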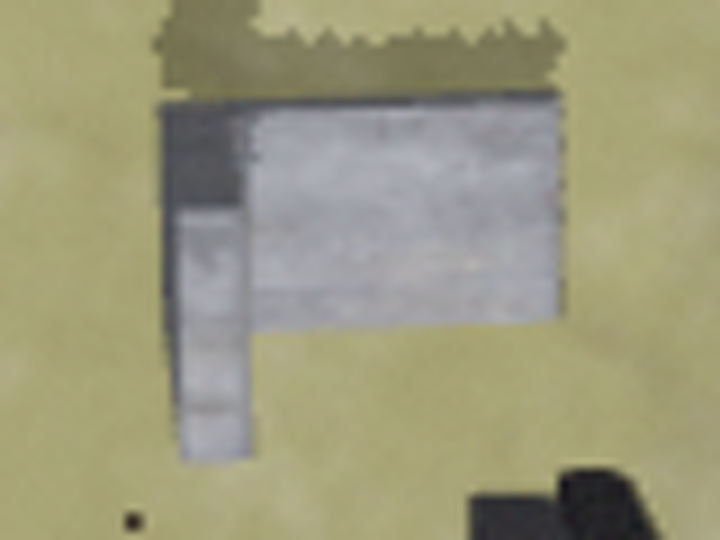

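Run:
```python
from h import *
from scipy.optimize import least_squares
p=viewer.camera('wrist')
B=np.array([[14,4,60],[14,-4,60],[-14,-4,60],[-14,4,60],[14,-46,8],[-14,-46,8]])/1000
U=np.array([[177,210],[243,208],[250,458],[182,463],[560,98],[562,318]])/9+[310,215]
def f(v):
    c,s=np.cos(v[2]),np.sin(v[2]); X=B@np.array([[c,s,0],[-s,c,0],[0,0,1]])+[v[0],v[1],0]
    return np.array([pix(p,x) for x in X])-U
r=least_squares(lambda v:f(v).ravel(),[.46,-.085,.45]); print(r.x,np.degrees(r.x[2]),f(r.x).round(1).tolist())
goto([r.x[0],r.x[1],.09],r.x[2])
```

```text
[ 0.45959    -0.08194911  0.46795722] 26.811973847753645 [[-0.6, 0.0], [0.4, -0.1], [0.3, 0.2], [-0.4, -0.1], [0.3, -0.0], [0.0, -0.0]]
pos [ 0.4741 -0.0572  0.1814] yaw 24.9 turn [ 0.1  -0.21 -0.38] shift [-0.63  0.39  2.28] grip 0.0436 F [ 0.2 -0.2 -0.2] t 11.9
```

Two fits agree: leg at (0.4596, -0.082), yaw about 26.5°. Moving down in stages.

```bash
python3 -m crank '0.1 -0.21 -0.38 -0.63 0.39 0.4 0;0 0 0 0 0 0.8 0;0 0 0 0 0 0.7 0;0 0 0 0 0 0 0;0 0 0 0 0 0 0';python3 - <<'E'
from h import *
p=viewer.camera('wrist')
p=viewer.camera('wrist')
goto([.4597,-.0822,.025],np.radians(26.6))
E
```

```text
time: 12.52
position: [0.4603, -0.0831, 0.105]
tool_rot: [0.973, 0.232, 0.002, 0.002]
ft_force: [0.5, -0.5, -0.1]
grip_width: 0.0438
pos [ 0.4603 -0.0831  0.1052] yaw 26.9 turn [ 0.05 -0.03  0.05] shift [-0.01 -0.04  2.01] grip 0.0434 F [ 0.5 -1.4 -0.5] t 12.62
```

```bash
python3 -m crank '0.05 -0.03 0 0 -0.03 0.5 0;0 0 0 0 0 0.6 0;0 0 0 0 0 0.5 0;0 0 0 0 0 0 0;0 0 0 0 0 0 0';python3 - <<'E'
from h import *
p=snap('wrist','w8.png')
goto([.4597,-.0822,.025],np.radians(26.6))
E
```

```text
time: 13.25
position: [0.4655, -0.0838, 0.0454]
tool_rot: [0.972, 0.233, 0.006, 0.004]
ft_force: [0.2, -0.2, 0.1]
grip_width: 0.0436
pos [ 0.4655 -0.0838  0.0454] yaw 26.9 turn [ 0.13 -0.1   0.07] shift [-0.12 -0.11  0.51] grip 0.0433 F [ 0.1  0.2 -0.1] t 13.3
```

View pics/w8.png

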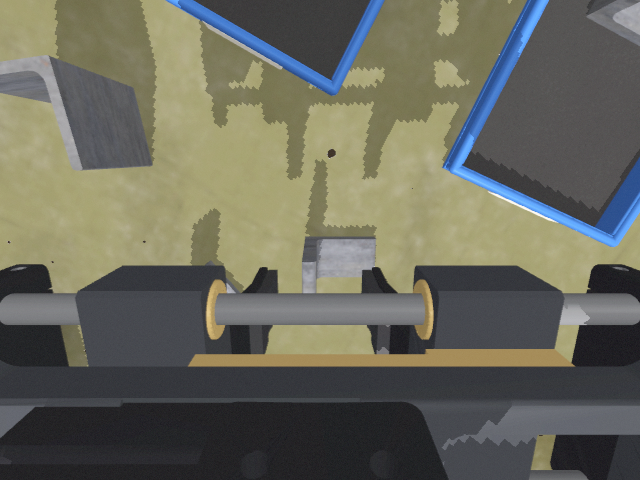

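The leg (302–316) sits between the finger pads (about 275 and 367), and the small look-alike at (225,275) is outside the left finger. Lowering the rest of the way.

```bash
python3 -m crank '0.13 -0.1 0 -0.12 -0.11 0.15 0;0 0 0 0 0 0.2 0;0 0 0 0 0 0.1 0;0 0 0 0 0 0 0;0 0 0 0 0 0 0';python3 - <<'E'
from h import *
goto([.4597,-.0822,.025],np.radians(26.6))
E
```

```text
time: 13.92
position: [0.4598, -0.0823, 0.0275]
tool_rot: [0.973, 0.233, 0.001, 0.0]
ft_force: [-0.4, -1.2, -0.7]
grip_width: 0.0432
pos [ 0.4598 -0.0823  0.0275] yaw 26.9 turn [ 0.01 -0.02  0.07] shift [ 0.   -0.    0.06] grip 0.0432 F [-0.4 -1.2 -0.7] t 13.93
```

```bash
python3 -m crank '0 0 0 0 0 0.06 1;0 0 0 0 0 0 1;0 0 0 0 0 0 1;0 0 0 0 0 0 1;0 0 0 0 0 0 1' 20;python3 -m crank '0 0 0 0 0 0 1;0 0 0 0 0 0 1' 40;python3 - <<'E'
from h import *
goto([.4597,-.0822,.15])
p=snap('wrist','w9.png')
E
```

```text
time: 14.55
position: [0.4596, -0.0821, 0.0251]
tool_rot: [0.973, 0.233, 0.001, 0.0]
ft_force: [0.1, 0.9, -0.7]
grip_width: 0.0079
time: 14.8
position: [0.4595, -0.0821, 0.0251]
tool_rot: [0.973, 0.233, 0.001, 0.0]
ft_force: [0.2, -0.4, -1.0]
grip_width: 0.0074
pos [ 0.4595 -0.0821  0.0251] yaw 26.9 turn [ 0.01 -0.02 -0.  ] shift [ 0.01  0.01 -3.12] grip 0.0074 F [ 0.2 -0.4 -1. ] t 14.8
```

View pics/w9.png

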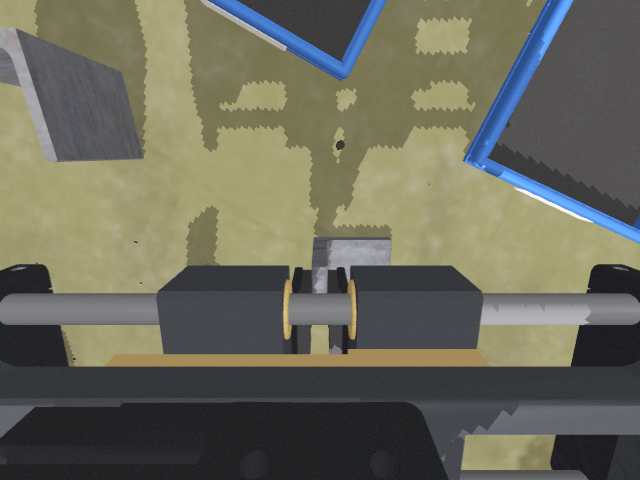

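The bracket is gripped with 7.4 mm opening across the 8 mm leg. Lifting and heading for the tray.

```bash
python3 -m crank '0 0 0 0 0 -0.5 1;0 0 0 0 0 -0.8 1;0 0 0 0 0 -0.9 1;0 0 0 0 0 -0.9 1;0 0 0 0 0 -0.5 1';python3 -m crank '0 0 0.95 0 0 0 1;0 0 0.95 0 0 0 1;0 0 0.95 0 0 0 1;0 0 0.95 0 0 0 1;0 0 0.9 0 0 0 1';python3 - <<'E'
from h import *
goto([.6085,-.1679,.165],np.radians(2.8))
E
```

```text
time: 15.48
position: [0.4577, -0.0817, 0.1709]
tool_rot: [0.973, 0.233, -0.002, -0.002]
ft_force: [0.5, -0.0, -2.1]
grip_width: 0.0076
time: 16.1
position: [0.4576, -0.0818, 0.1726]
tool_rot: [1.0, 0.023, -0.0, -0.0]
ft_force: [-0.3, 0.1, -1.2]
grip_width: 0.0072
pos [ 0.4576 -0.0818  0.1726] yaw 2.7 turn [-0.01  0.01 -0.03] shift [3.67 2.33 0.19] grip 0.0072 F [-0.3  0.1 -1.2] t 16.1
```

```bash
python3 -m crank '0 0 0 0.7 0.45 0 1;0 0 0 0.8 0.5 0 1;0 0 0 0.8 0.5 0 1;0 0 0 0.6 0.4 0 1;0 0 0 0.3 0.2 0 1';python3 -m crank '0 0 0 0 0 0 1;0 0 0 0 0 0 1';python3 - <<'E'
from h import *
p=snap('wrist','w10.png')
goto([.6085,-.1679,.165],np.radians(2.8))
for n in ['tray_bracket','bracket_upright']:
  for d in spotter.boxes_of(n,p): a=w(p,d['at']);print(n,round(d['score'],2),a.round(3),pix(p,a).round())
E
```

```text
time: 16.73
position: [0.5891, -0.158, 0.1697]
tool_rot: [1.0, 0.023, -0.003, -0.002]
ft_force: [-0.4, -0.3, -1.8]
grip_width: 0.0075
time: 16.98
position: [0.5883, -0.1578, 0.1685]
tool_rot: [1.0, 0.023, -0.004, -0.002]
ft_force: [-0.0, 0.3, -0.8]
grip_width: 0.007
pos [ 0.5883 -0.1578  0.1685] yaw 2.6 turn [-0.05  0.1  -0.03] shift [0.49 0.27 0.08] grip 0.0074 F [ 0.1  0.3 -1.8] t 17.02
tray_bracket 0.86 [ 0.659 -0.189  0.005] [353. 150.]
bracket_upright 0.8 [ 0.596 -0.176  0.15 ] [346. 250.]
```

View pics/w10.png

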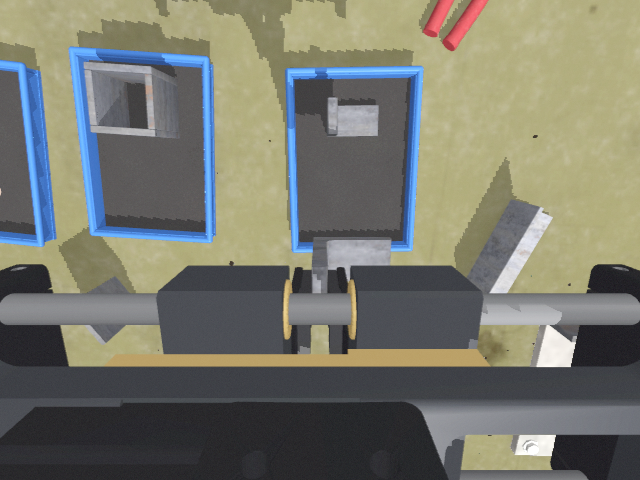

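The tray's outer rim corners are at (287,70), (422,68), (412,249), (293,251), with its twin bracket at (353,118). The held bracket looks the same in the jaws as before the lift, so it hasn't slipped.

Run:
```python
from h import *
p=viewer.camera('wrist')
P=np.array([ray(p,q,.024) for q in [(287,70),(422,68),(412,249),(293,251)]]); print(P.round(3),P.mean(0))
goto([.6065,-.1679,.165],np.radians(2.8))
```

```text
[[ 0.726 -0.123  0.024]
 [ 0.733 -0.245  0.024]
 [ 0.563 -0.256  0.024]
 [ 0.555 -0.133  0.024]] [ 0.64461888 -0.1894043   0.024     ]
pos [ 0.5888 -0.158   0.1691] yaw 2.7 turn [-0.05  0.09 -0.03] shift [0.43 0.27 0.1 ] grip 0.0077 F [ 0.1 -0.1 -1.2] t 17.18
```

```bash
python3 -m crank '-0.05 0.09 0 0.47 0.3 0.3 1;0 0 0 0 0 0.8 1;0 0 0 0 0 0.8 1;0 0 0 0 0 0 1;0 0 0 0 0 0 1';python3 -m crank '0 0 0 0 0 0 1;0 0 0 0 0 0 1';python3 - <<'E'
from h import *
goto([.608,-.169,.0315],np.radians(2.8))
E
```

```text
time: 17.8
position: [0.6144, -0.1725, 0.0908]
tool_rot: [1.0, 0.023, 0.004, 0.002]
ft_force: [0.5, -0.2, -0.6]
grip_width: 0.0079
time: 18.05
position: [0.6161, -0.1734, 0.093]
tool_rot: [1.0, 0.023, 0.006, 0.003]
ft_force: [0.1, -0.8, -1.5]
grip_width: 0.0076
pos [ 0.6161 -0.1734  0.093 ] yaw 2.6 turn [ 0.08 -0.14 -0.03] shift [-0.21 -0.13  1.53] grip 0.0076 F [ 0.1 -0.8 -1.5] t 18.05
```

```bash
python3 -m crank '0.08 -0.14 0 -0.21 -0.13 0.4 1;0 0 0 0 0 0.4 1;0 0 0 0 0 0.4 1;0 0 0 0 0 0 1;0 0 0 0 0 0 1';python3 - <<'E'
from h import *
goto([.608,-.169,.0315],np.radians(2.8))
E
```

```text
time: 18.68
position: [0.6068, -0.1681, 0.0415]
tool_rot: [1.0, 0.023, -0.001, -0.0]
ft_force: [0.2, -0.8, -1.0]
grip_width: 0.0074
pos [ 0.6068 -0.1681  0.0415] yaw 2.7 turn [-0.01  0.01 -0.03] shift [0.03 0.02 0.25] grip 0.0074 F [ 0.2 -0.8 -1. ] t 18.68
```

```bash
python3 -m crank '0 0 0 0 0 0.15 1;0 0 0 0 0 0.1 1;0 0 0 0 0 0 1;0 0 0 0 0 0 1';python3 - <<'E'
from h import *
goto([.608,-.169,.0312],np.radians(2.8))
E
```

```text
time: 19.18
position: [0.6077, -0.1686, 0.0318]
tool_rot: [1.0, 0.023, 0.0, 0.0]
ft_force: [0.6, 0.1, -0.5]
grip_width: 0.0076
pos [ 0.6077 -0.1686  0.0318] yaw 2.7 turn [ 0.   -0.01 -0.03] shift [0.01 0.01 0.01] grip 0.0076 F [ 0.6  0.1 -0.5] t 19.18
```

```bash
python3 -m crank '0 0 0 0 0 0.03 1;0 0 0 0 0 0 1;0 0 0 0 0 0 0.4;0 0 0 0 0 0 0.4;0 0 0 0 0 0 0.4';python3 -m crank '0 0 0 0 0 0 0.4;0 0 0 0 0 -0.4 0.4;0 0 0 0 0 -0.8 0.4;0 0 0 0 0 -1 0.4;0 0 0 0 0 -1 0.4';python3 -m crank '0 0 0 -1 0 -0.5 0.4;0 0 0 -1 0 0 0.4;0 0 0 -0.5 0 0 0.4;0 0 0 0 0 0 0.4;0 0 0 0 0 0 0.4'
python3 - <<'E'
from h import *
for n in ['wrist','scene','top']:
  p=snap(n,n+'11.png')
  for k in ['bracket_upright','nozzle_mid']:
    for d in spotter.boxes_of(k,p): a=w(p,d['at']);print(n,k,round(d['score'],2),a.round(3),pix(p,a).round())
print(robot.get_obs()['time'])
E
```

```text
time: 19.8
position: [0.6088, -0.169, 0.0319]
tool_rot: [1.0, 0.023, 0.002, 0.001]
ft_force: [-0.2, 0.1, 0.1]
grip_width: 0.024
time: 20.42
position: [0.6065, -0.168, 0.1627]
tool_rot: [1.0, 0.023, -0.001, -0.001]
ft_force: [0.9, -0.2, -1.5]
grip_width: 0.0262
time: 21.05
position: [0.5095, -0.1751, 0.1937]
tool_rot: [1.0, 0.023, 0.008, 0.004]
ft_force: [0.3, 0.6, -0.7]
grip_width: 0.0259
wrist bracket_upright 0.93 [ 0.608 -0.191  0.014] [335. 126.]
scene bracket_upright 0.82 [ 0.404 -0.021  0.009] [299. 319.]
scene bracket_upright 0.69 [ 0.603 -0.179  0.013] [418. 277.]
scene nozzle_mid 0.89 [0.592 0.184 0.051] [254. 216.]
top bracket_upright 0.63 [ 0.609 -0.183  0.01 ] [416. 202.]
top bracket_upright 0.48 [ 0.402 -0.028  0.003] [342. 307.]
top nozzle_mid 0.7 [0.6   0.191 0.056] [227. 208.]
21.5
```

View pics/wrist11.png

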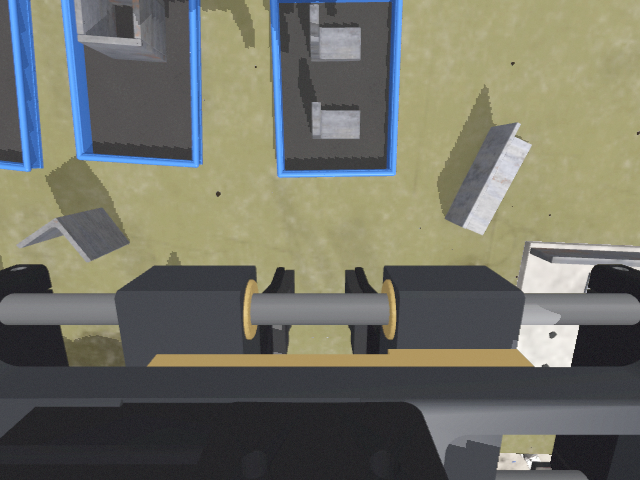

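View pics/top11.png

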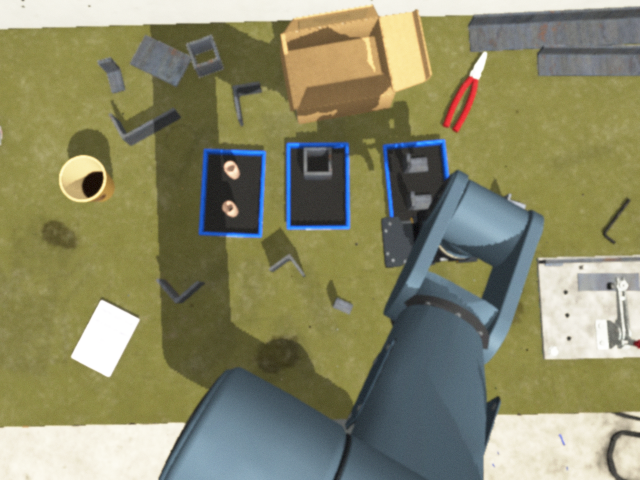

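View pics/scene11.png

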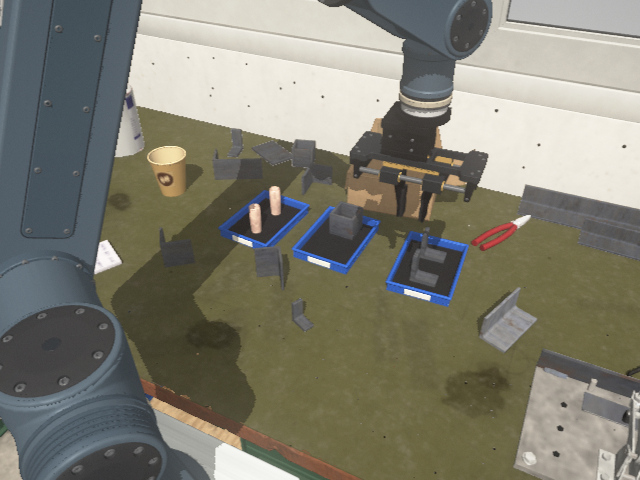

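All views show both parts upright beside their twins: nozzles at (254,218) and (275,200), brackets at (422,268) and (432,250) in the scene view. The gripper is clear of everything.

```bash
python3 -m crank '0 0 0 0 0 0 0.4;0 0 0 0 0 0 0.4;0 0 0 0 0 0 0.4'; python3 -c "
from rig import robot
print(robot.hand_in())"
```

```text
time: 21.88
position: [0.5086, -0.1745, 0.1923]
tool_rot: [1.0, 0.024, 0.006, 0.004]
ft_force: [-0.4, 1.1, -1.0]
grip_width: 0.0259
the job is handed in; nothing more can be done
None
```

I placed the loose copper nozzle in the left tray and the larger loose L bracket in the right tray, each on the floor in front of its twin. I handed the job in at about 22 s of the 56 s allowed; no verdict is reported.

- **Placement:** the last wrist, top and scene pictures showed both parts upright and inside the walls. The nozzle is at about x = -0.035 m in its tray. The bracket is at about x = -0.035 m, with its leg at y = +0.02 m. Each was let go with the tool within about 1 mm of the height worked out for floor contact. Upright was judged by eye, not measured.
- **Robot clear:** at the end the gripper was open to 26 mm, with the fingertips 19 cm above the bench and touching nothing. The wrist force readings I took stayed below about 5 N.
- **Disagreements:** the network missed the nozzle in one picture where it was plainly visible, and it sometimes reported the small look-alike bracket, which I left alone. Position estimates from different views differed by up to about 4 mm, well inside the margins, apart from two low or early network reports that I set aside. The arm also drifted up to about 1 cm after some moves, which I corrected before each grasp and release.

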